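# Seal the shortest canister by its vent plug

## Robot

A 6-joint arm with a two-finger parallel gripper is mounted at the origin on the work surface. World frame = base frame: x ahead of the robot, y to its left, z up, the work surface at z = 0. Lengths are in m, angles in rad, forces in N, time in s.
With the tool pointing down it reaches from about 0.25 to 0.725 m from the base axis. Payload 4 kg.
Tool frame: the origin (TCP) lies where the fingers leave the gripper's body, on its centre line; the fingertips stand 73 mm ahead of it and the grasp point (between the pads) lies 54 mm ahead of it (bot.tip_reach is the z of the fingertips in the tool frame, in m); z points along the fingers, x is the direction in which the jaws open and shut, and the axes are right-handed (so a half turn about z gives the same grasp; the last joint's range is limited). The gripper opens to 85 mm and grips with 20 to 120 N. Pads are 22 mm wide; open, the fingers measure 114 mm over their backs; the gripper's body (76 mm by 85 mm) begins 54 mm behind the grasp point. The pads swing forward as they close: fully open they stand 13 mm farther back than shut.
Start: joints at [-1.334, 0.241, 0.005, 1.335, 0, 1.571], TCP at [0.117, -0.486, 0.304] pointing down, gripper open.
Joint ranges: [-2.72, 2.72], [-1.05, 1.87], [-1.09, 1.28], [-1.99, 2.15], [-1.42, 1.44], [-3.14, 3.14]. Speed limits (rad/s): [2.79, 2.79, 3.14, 3.14, 3.14, 3.14].

## Interface

Orientations are given as a unit quaternion [x, y, z, w].
In Python, from workcell import bot, vision, job_done gives the robot as it stands.
- The arm moves only by the tool drive_tool, never from a script. Its argument "steps" is one flat list of numbers, 7 for each row, row after row: the shift along the tool's x, y, z in m, then the turn, a rotation vector about the tool's x, y, z in degrees, then the closure, from -1 (fully open) to 1 (shut). A call has 1 to 8 rows; each row shifts and turns the commanded pose from where the row before left it, along the tool's axes as they then stand; what a row does not reach is not made up. A row lasts 1/12 s, in which the tool goes at most 41.7 mm and 7.16 degrees, less where a joint would pass 70% of its speed; a pose out of reach is approached as far as the arm can. A call is refused whole if a number of a shift passes 0.0417 or a number of a turn 7.16, either way. A call with a gripper value outside its range is refused whole. The fingers move at their own pace and stop on an object; the grip force is fixed at half the most. Time passes only in rows, so rows that do not move let the fingers close. It gives the time, the measured TCP pose, the force and the opening at its end, in the units of the state.
- bot.get_obs(): the state, without advancing time (a new reading comes with each control period).
- vision.camera(name): name is "side" or "top"; returns (picture, depth): 480x640x3 uint8, red, green, blue; 480x640 float32, m along the optical axis (not along the pixel's ray), 0 where there is no reading.
- vision.camera_model(name): a dict with "mtx" (3x3 intrinsics, pixels), "D" ([k1, k2, p1, p2, k3] as OpenCV has them; the pictures are not rectified), "rvec" (rotation vector, rad) and "tvec" (3), from world to camera coordinates, as OpenCV has them. Camera axes: x right, y down, z forward; pixel columns grow to the right and rows downward; lengths in m; the calibration is good to about 2 mm. A picture is of the moment at which its call begins. camera_model takes no time and is no camera call.
- job_done(): hands the job in, once; it reports no verdict.
The state is a dict: "clock": time; "joint_pos": joint angles; "joint_vel": joint speeds; "tau": joint torques, N m; "eef_pos": TCP position; "tool_rot": TCP orientation; "ft_force": force on the tool from outside, world axes, zero at the start; "ft_torque": the same for the moment, N m; "grip_width": finger opening in m.
Only numpy, scipy, OpenCV 4.12 (cv2) and the standard library are available. Lean on these libraries where they do the work, as an engineer would, in place of code of your own. Each camera call takes 0.05 s, during which the arm holds its last target.

## Task

The shortest of the four aluminium canisters has just been filled: seal it by gently pressing the raised vent plug on its lid all the way down with the fingertips, then withdraw. The other three canisters are still airing, so leave their plugs up, and neither lift nor shift any canister nor touch anything else in the drawer.

Things in the scene. Friction and masses are not known exactly. Their poses are not given: they have to be found in the camera images.
- canister_short: THE SHORTEST canister, the one to seal: round brushed-aluminium canister with a knurled screw lid, 70 mm high to the flat top of the lid, 62 mm across, 0.25 to 0.5 kg, standing loose on the drawer's floor in the left-hand row. Origin: centre of its underside, z up. On the middle of its lid stands an aluminium vent plug on a grey stem.
- canister_low: bystander, the second shortest canister: round brushed-aluminium canister with a knurled screw lid, 98 mm high to the flat top of the lid, 62 mm across, 0.25 to 0.5 kg, standing loose on the drawer's floor in the left-hand row. Origin: centre of its underside, z up. On the middle of its lid stands an aluminium vent plug on a grey stem.
- canister_mid: bystander, the second tallest canister: round brushed-aluminium canister with a knurled screw lid, 110 mm high to the flat top of the lid, 62 mm across, 0.25 to 0.5 kg, standing loose on the drawer's floor in the left-hand row. Origin: centre of its underside, z up. On the middle of its lid stands an aluminium vent plug on a grey stem.
- canister_tall: bystander, the tallest canister: round brushed-aluminium canister with a knurled screw lid, 122 mm high to the flat top of the lid, 62 mm across, 0.25 to 0.5 kg, standing loose on the drawer's floor in the left-hand row. Origin: centre of its underside, z up. On the middle of its lid stands an aluminium vent plug on a grey stem.
- top_short (a point): centre of the top face of the shortest canister's vent plug: a flat disc 30 mm across and 4 mm thick. Its top stands 14 mm above the lid when the plug is up (vent open) and 4 mm above it when fully down (sealed). It moves with the plug.
- plug_short (a joint): travel of that vent plug, in m: 0 fully up, 0.010 fully down against a hard stop. It starts up (0 to 0.002), slides straight down against a steady friction of about 4 N and stays where it is left (no spring).
- plug_low (a joint): travel of the vent plug of canister_low, same shape and behaviour; it starts up (0) and must stay up.
- plug_mid (a joint): travel of the vent plug of canister_mid, same shape and behaviour; it starts up (0) and must stay up.
- plug_tall (a joint): travel of the vent plug of canister_tall, same shape and behaviour; it starts up (0) and must stay up.
- drawer: fixed open drawer of birch plywood, outside 384 (x) x 334 (y) x 75 mm high, walls 12 mm, floor 9 mm thick; bar handle on its -x side. Origin: centre of its underside; z up, x away from the robot along the two rows, y to the left. The canisters stand in any order at about x = -120, -40, 40, 120 mm, y = 100 mm in this frame (80 mm apart, so gaps of 18 mm); the other things lie at y = -140 to 30 mm. A 22 mm high plywood strip parts the rows at y = 45 mm.
- acrylic_lid (a joint): bystander: hinge of the clear lid (rad, 0 shut) on the clear acrylic box, 95 x 110 x 55 mm, fixed in the drawer, centred at x = 118, y = -60 mm of the drawer; small steel knob on the lid, its top about 100 mm above the table. Starts shut.
- bowl: bystander: matte green ceramic pinch bowl, 84 mm across, 36 mm high, loose; origin at the centre of its underside.
- spoons: bystander: ring of four steel measuring spoons lying face down, about 90 x 140 mm, 12 mm high, loose; origin near its middle, on its underside.
- muddler: bystander: beech muddler lying across the drawer, 160 mm long along its y, 32 mm thick, loose; origin below its middle, on its underside.
Things that resemble listed ones, but are neither listed nor needed, are in the scene too. Leave any brown or yellow look-alike of the canister_short alone.

How it is judged:
By the outcome, as a careful person would: the job done as asked, in the order asked, and still so for the second after the job is handed in, with the robot touching nothing.
It also fails if it takes over 32 s, if anything falls off the work surface, if the arm or the gripper's body presses on something with over 40 N, if the wrist force passes 120 N, or if a joint passes its speed limit or range.

## Working session

There is one attempt and no reset: what is moved stays moved. The work goes in short steps, Python scripts to look and compute and a tool call to move; the robot and the scene stay as the last step left them, time stands still between calls to the robot, and variables do not carry over. Pictures are saved under pics/ and viewed, and the job is handed in when it is done.

Besides the shell and the picture viewer there is one more tool, called after "Call:" as name(argument=value, ...) on one line, values as JSON. drive_tool: Moves the arm, as the interface text tells. Its arguments: {"type":"object","properties":{"steps":{"type":"array"}},"required":["steps"]}

```bash
mkdir -p pics; python3 - <<'E'
from workcell import bot, vision
import cv2,numpy as np
o=bot.get_obs();print({k:np.round(v,4).tolist() for k,v in o.items()},bot.tip_reach)
for n in("top","side"):
    p,d=vision.camera(n);cv2.imwrite(f"pics/{n}0.png",p[:,:,::-1]);np.savez(f"{n}0.npz",p=p,d=d)
    m=vision.camera_model(n);print(n,{k:np.round(v,4).tolist() for k,v in m.items()})
E
```

```text
{'clock': 0.0, 'joint_pos': [-1.334, 0.2414, 0.0037, 1.3352, 0.0, 1.5708], 'joint_vel': [0.0004, -0.0003, -0.0008, 0.0009, 0.0004, -0.0], 'tau': [-0.0005, -37.2313, 25.2411, 0.0168, -0.0, 0.0], 'eef_pos': [0.1172, -0.4856, 0.303], 'tool_rot': [0.7857, -0.6186, -0.0008, -0.0007], 'ft_force': [0.557, -0.3171, 1.0594], 'ft_torque': [-0.0107, -0.0686, 0.0122], 'grip_width': 0.0852} 0.0726
top {'mtx': [[542.3662, 0.0, 312.1955], [0.0, 542.3662, 237.4887], [0.0, 0.0, 1.0]], 'D': [-0.1001, 0.0, 0.0, 0.0, 0.0], 'rvec': [2.1001, -2.1345, 0.2196], 'tvec': [0.0578, 0.5405, 0.9747]}
side {'mtx': [[471.5862, 0.0, 317.2231], [0.0, 471.5862, 236.3245], [0.0, 0.0, 1.0]], 'D': [-0.1151, 0.0, 0.0, 0.0, 0.0], 'rvec': [2.2739, -0.9875, 0.3688], 'tvec': [-0.3322, 0.3944, 0.4879]}
```

View pics/top0.png

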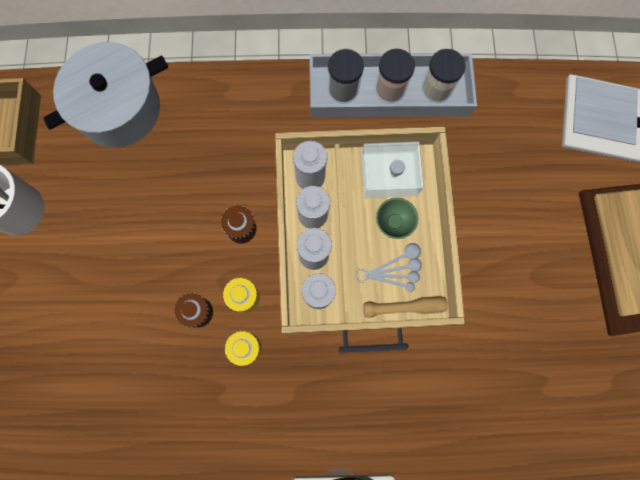

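View pics/side0.png

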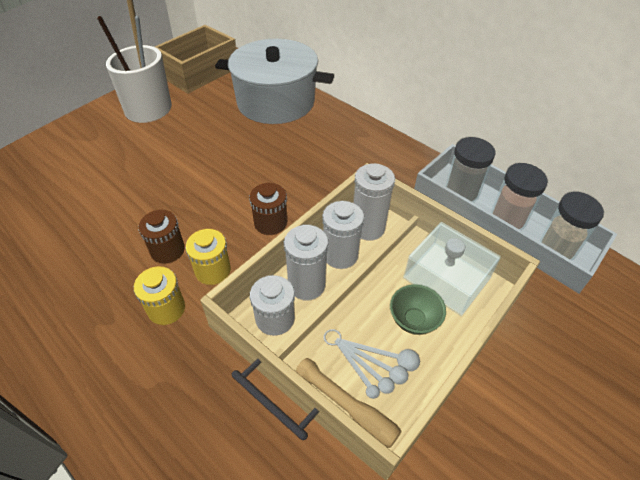

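The aluminium canisters in the top view are at (310,157), (313,203), (314,245) and (319,291). In the side view they are at (374,175), (343,215), (306,240) and (271,290). The one nearest the robot, top (319,291), looks shortest. The brown and yellow ones are look-alikes. I'll check heights with depth and an enlarged crop.

```bash
cat >h.py <<'E'
import cv2,numpy as np
from workcell import vision
def cam(n):
    m=vision.camera_model(n);R=cv2.Rodrigues(np.array(m['rvec'],float))[0];return np.array(m['mtx']),np.array(m['D'],float),R,np.array(m['tvec'],float).ravel()
def rays(n,uv):
    K,D,R,t=cam(n);q=cv2.undistortPoints(np.array(uv,float).reshape(-1,1,2),K,D).reshape(-1,2)
    return -R.T@t, np.c_[q,np.ones(len(q))],R,t
def onplane(n,uv,z):
    c,q,R,t=rays(n,uv);d=q@R;return c+d*((z-c[2])/d[:,2])[:,None]
def cloud(n,d):
    v,u=np.mgrid[0:480,0:640];c,q,R,t=rays(n,np.c_[u.ravel(),v.ravel()])
    return ((q*d.reshape(-1,1)-t)@R).reshape(480,640,3)
def proj(n,P):
    K,D,R,t=cam(n);m=vision.camera_model(n);return cv2.projectPoints(np.array(P,float).reshape(-1,1,3),np.array(m['rvec'],float),t,K,D)[0].reshape(-1,2)
E
python3 - <<'E'
from h import *
T=np.load('top0.npz');S=np.load('side0.npz')
C=cloud('top',T['d']);Cs=cloud('side',S['d'])
for u,v in[(310,156),(313,195),(314,241),(319,290),(240,294),(238,222)]:
    a=C[v-22:v+23,u-22:u+23].reshape(-1,3);z=a[:,2];zt=np.percentile(z[z<.2],99);b=a[abs(z-zt)<.004]
    print((u,v),'ztop',zt.round(4),'centre',((b[:,:2].min(0)+b[:,:2].max(0))/2).round(4),np.ptp(b[:,:2],axis=0).round(3),len(b))
for u,v in[(374,171),(343,211),(306,235),(270,287)]:
    a=Cs[v-18:v+19,u-18:u+19].reshape(-1,3);z=a[:,2];zt=np.percentile(z[(z<.2)],98);b=a[abs(z-zt)<.004]
    print('side',(u,v),zt.round(4),((b[:,:2].min(0)+b[:,:2].max(0))/2).round(4),np.ptp(b[:,:2],axis=0).round(3),len(b))
# drawer corners on rim 0.075
print(onplane('top',[(276,133),(443,128),(462,325),(283,331)],.075).round(3))
a=cv2.resize(T['p'][265:325,280:360],None,fx=8,fy=8,interpolation=2)[:480,:,::-1]
b=cv2.resize(S['p'][260:350,220:340],None,fx=5,fy=5,interpolation=2)[:,:,::-1]
cv2.imwrite('pics/ct.png',a);cv2.imwrite('pics/cs.png',b)
E
```

```text
(310, 156) ztop 0.1466 centre [0.6765 0.051 ] [0.03  0.029] 178
(313, 195) ztop 0.1232 centre [0.6157 0.0474] [0.065 0.03 ] 173
(314, 241) ztop 0.1344 centre [0.5158 0.0465] [0.029 0.028] 193
(319, 290) ztop 0.0945 centre [0.4381 0.0395] [0.028 0.027] 177
(240, 294) ztop 0.0857 centre [0.4342 0.1842] [0.027 0.028] 172
(238, 222) ztop 0.0852 centre [0.5723 0.191 ] [0.029 0.028] 161
side (374, 171) 0.1453 [0.6751 0.0533] [0.029 0.028] 203
side (343, 211) 0.1209 [0.5963 0.0481] [0.03  0.029] 246
side (306, 235) 0.1331 [0.5145 0.0477] [0.03 0.03] 292
side (270, 287) 0.0929 [0.4371 0.0396] [0.03  0.029] 319
[[ 0.746  0.116  0.075]
 [ 0.752 -0.211  0.075]
 [ 0.37  -0.221  0.075]
 [ 0.366  0.105  0.075]]
```

View pics/ct.png

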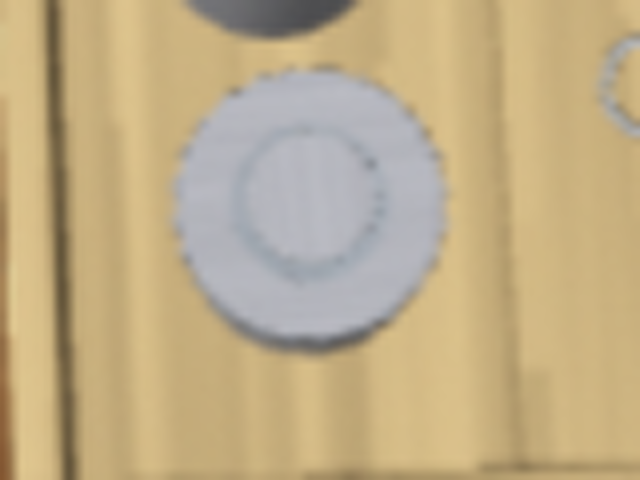

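View pics/cs.png

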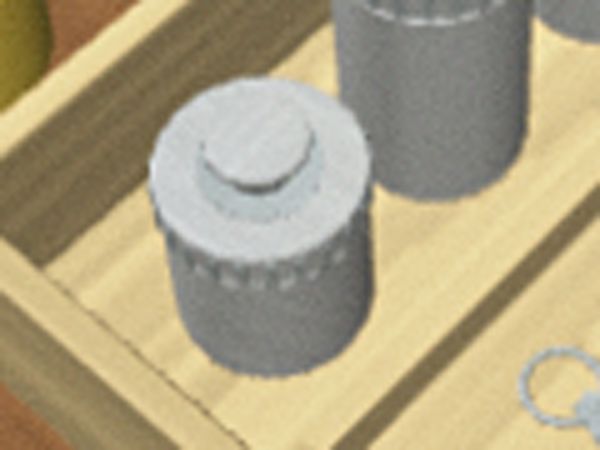

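The enlarged crops confirm it. The canister at top (319,291) / side (271,290) is brushed aluminium. Its plug top is at z≈0.094, against an expected 0.009+0.070+0.014 = 0.093. The neighbours' plug tops are at 0.122, 0.134 and 0.146. Plug centre is about (0.4377, 0.0396), and the two views agree to 1 mm. First I'll turn the jaws and close them, well above everything.

Call:
drive_tool(steps=[0,0,0,0,0,-7.05,1,0,0,0,0,0,-7.05,1,0,0,0,0,0,-7.05,1,0,0,0,0,0,-7.05,1,0,0,0,0,0,-7.05,1,0,0,0,0,0,-7.05,1,0,0,0,0,0,-7.05,1,0,0,0,0,0,-7.05,1])

```text
clock: 0.77
eef_pos: [0.1172, -0.4858, 0.3034]
tool_rot: [0.985, -0.171, -0.0, -0.001]
ft_force: [0.4, -0.1, 0.4]
grip_width: 0.0001
```

Call:
drive_tool(steps=[0,0,0,0,0,-7.05,1,0,0,0,0,0,-7.05,1,0,0,0,0,0,-7.05,1,0,0,0,0,0,-7.05,1,0,0,0,0,0,-7.05,1,0,0,0,0,0,-7.05,1,0,0,0,0,0,-7.05,1,0,0,0,0,0,-7.05,1])

```text
clock: 1.43
eef_pos: [0.1172, -0.4858, 0.3034]
tool_rot: [0.949, 0.315, 0.0, -0.001]
ft_force: [-0.6, 0.3, 0.6]
grip_width: 0.0002
```

Call:
drive_tool(steps=[0,0,0,0,0,-7.05,1,0,0,0,0,0,-7.05,1,0,0,0,0,0,-7.05,1,0,0,0,0,0,-7.05,1,0,0,0,0,0,-7.05,1,0,0,0,0,0,-7.05,1,0,0,0,0,0,-7.05,1,0,0,0,0,0,-7.05,1])

```text
clock: 2.1
eef_pos: [0.1172, -0.4858, 0.3034]
tool_rot: [0.688, 0.726, 0.0, -0.001]
ft_force: [0.9, 0.1, -0.0]
grip_width: 0.0002
```

```bash
cat >st.py <<'E'
from workcell import bot
import numpy as np,sys
from scipy.spatial.transform import Rotation as R
o=bot.get_obs();r=R.from_quat(o['tool_rot']);M=r.as_matrix()
print({k:np.round(v,4).tolist() for k,v in o.items() if k not in('joint_vel','tau')})
print(M.round(3)); tgt=np.array([.4377,.0396,float(sys.argv[1])])
tip=o['eef_pos']+M[:,2]*bot.tip_reach
print('tip',tip.round(4),'shift tool',((tgt-tip)@M).round(4),'tilt rv deg to vertical',np.degrees(M.T@np.cross(M[:,2],[0,0,-1])).round(2))
E
python3 st.py 0.19
```

```text
{'clock': 2.1, 'joint_pos': [-1.334, 0.2411, 0.0042, 1.3352, -0.0, -1.3884], 'eef_pos': [0.1172, -0.4858, 0.3034], 'tool_rot': [0.6876, 0.7261, 0.0003, -0.0005], 'ft_force': [0.8679, 0.141, -0.0246], 'ft_torque': [0.0096, -0.0519, 0.0533], 'grip_width': 0.0002}
[[-0.054  0.999 -0.   ]
 [ 0.999  0.054  0.001]
 [ 0.001 -0.    -1.   ]]
tip [ 0.1172 -0.4857  0.2308] shift tool [0.507  0.3486 0.0413] tilt rv deg to vertical [-0.01 -0.07 -0.  ]
```

Call:
drive_tool(steps=[0.0317,0.0218,0,0,0,0,1,0.0317,0.0218,0,0,0,0,1,0.0317,0.0218,0,0,0,0,1,0.0317,0.0218,0,0,0,0,1,0.0317,0.0218,0,0,0,0,1,0.0317,0.0218,0,0,0,0,1,0.0317,0.0218,0,0,0,0,1,0.0317,0.0218,0,0,0,0,1])

```text
clock: 2.77
eef_pos: [0.2794, -0.2225, 0.3037]
tool_rot: [0.69, 0.724, 0.0, -0.0]
ft_force: [1.1, -0.3, -0.7]
grip_width: -0.0002
```

Call:
drive_tool(steps=[0.0317,0.0218,0,0,0,0,1,0.0317,0.0218,0,0,0,0,1,0.0317,0.0218,0,0,0,0,1,0.0317,0.0218,0,0,0,0,1,0.0317,0.0218,0,0,0,0,1,0.0317,0.0218,0,0,0,0,1,0.0317,0.0218,0,0,0,0,1,0.0317,0.0218,0,0,0,0,1])

```text
clock: 3.43
eef_pos: [0.4415, 0.0394, 0.3036]
tool_rot: [0.69, 0.724, -0.0, -0.0]
ft_force: [-0.2, -0.5, -0.2]
grip_width: 0.0002
```

```bash
python3 st.py 0.12; python3 - <<'E'
from h import *
for n in("top","side"):
    p,d=vision.camera(n);cv2.imwrite(f"pics/{n}1.png",p[:,:,::-1])
E
```

```text
{'clock': 3.4333, 'joint_pos': [0.0891, 0.1289, -0.1339, 1.3084, -0.0002, 0.0402], 'eef_pos': [0.4415, 0.0394, 0.3036], 'tool_rot': [0.6896, 0.7242, -0.0002, -0.0001], 'ft_force': [-0.2497, -0.5254, -0.1886], 'ft_torque': [-0.023, -0.0331, -0.0015], 'grip_width': 0.0002}
[[-0.049  0.999 -0.   ]
 [ 0.999  0.049 -0.   ]
 [-0.    -0.    -1.   ]]
tip [0.4415 0.0394 0.231 ] shift tool [ 0.0004 -0.0037  0.111 ] tilt rv deg to vertical [-0.03  0.01  0.  ]
```

View pics/side1.png

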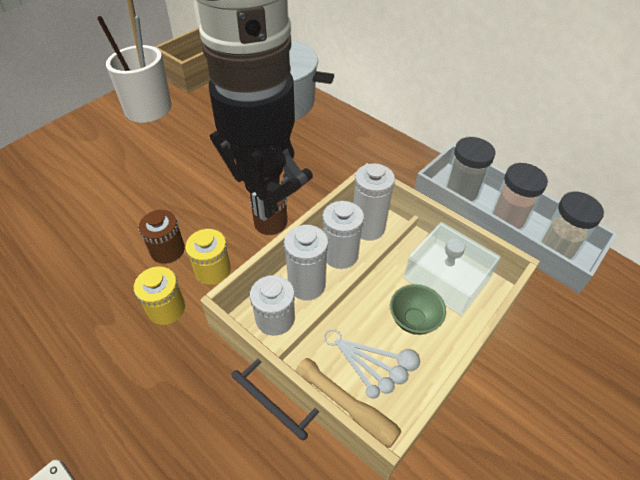

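The side view shows the closed fingers above the drawer at about (265,210). The linkage sticks out across the row, not over the neighbour. Nothing has moved. Now I'll correct by 3.7 mm and go down to 26 mm above the plug.

Call:
drive_tool(steps=[0,-0.0037,0,0,0,0,1,0,0,0.02,0,0,0,1,0,0,0.02,0,0,0,1,0,0,0.02,0,0,0,1,0,0,0.02,0,0,0,1,0,0,0.02,0,0,0,1,0,0,0.011,0,0,0,1,0,0,0,0,0,0,1])

```text
clock: 4.2
eef_pos: [0.4345, 0.0356, 0.1904]
tool_rot: [0.691, 0.723, -0.003, -0.002]
ft_force: [-0.5, 0.1, 1.1]
grip_width: 0.0003
```

```bash
python3 st.py 0.0935; python3 - <<'E'
from h import *
for n in("top","side"):
    p,d=vision.camera(n)
    if n=='side': cv2.imwrite("pics/side2.png",cv2.resize(p[130:350,180:400],None,fx=2.7,fy=2.7)[:,:,::-1])
    else: cv2.imwrite("pics/top2.png",cv2.resize(p[200:340,250:400],None,fx=4,fy=4)[:,:,::-1])
E
```

```text
{'clock': 4.2, 'joint_pos': [0.0819, 0.2081, -0.3504, 1.0188, -0.0003, 0.0361], 'eef_pos': [0.4345, 0.0356, 0.1904], 'tool_rot': [0.6907, 0.7231, -0.0026, -0.0021], 'ft_force': [-0.4654, 0.1197, 1.1418], 'ft_torque': [0.0547, 0.0126, 0.0003], 'grip_width': 0.0003}
[[-0.046  0.999 -0.007]
 [ 0.999  0.046 -0.001]
 [-0.001 -0.007 -1.   ]]
tip [0.434  0.0355 0.1178] shift tool [0.0039 0.0041 0.0243] tilt rv deg to vertical [-0.37  0.03  0.  ]
```

View pics/side2.png

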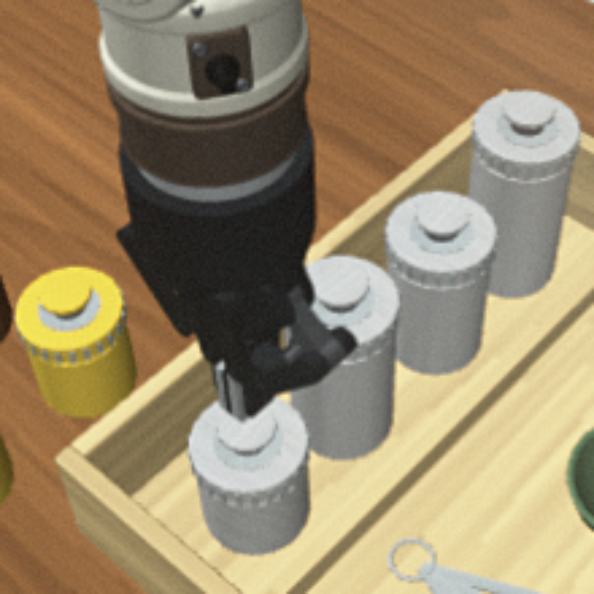

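View pics/top2.png

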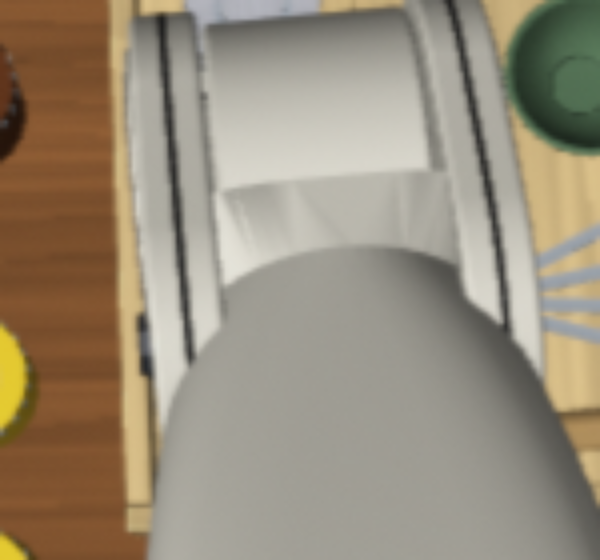

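Fingertips at about (240,410) in the crop, just above the short plug (247,430), and the neighbour is clear. I'll correct the 4 mm offset and the tilt.

Call:
drive_tool(steps=[0.0039,0.0039,0,-0.37,0,0,1,0,0,0,0,0,0,1,0,0,0,0,0,0,1])

```text
clock: 4.55
eef_pos: [0.442, 0.0414, 0.194]
tool_rot: [0.69, 0.724, 0.003, 0.003]
ft_force: [-0.1, -0.5, -0.7]
grip_width: 0.0
```

```bash
python3 st.py 0.0935
```

```text
{'clock': 4.55, 'joint_pos': [0.0935, 0.2096, -0.338, 1.0144, -0.0003, 0.0451], 'eef_pos': [0.442, 0.0414, 0.194], 'tool_rot': [0.6898, 0.724, 0.0033, 0.003], 'ft_force': [-0.0731, -0.5374, -0.663], 'ft_torque': [-0.0009, 0.0394, -0.0118], 'grip_width': 0.0}
[[-0.048  0.999  0.009]
 [ 0.999  0.048  0.001]
 [ 0.     0.009 -1.   ]]
tip [0.4426 0.0414 0.1214] shift tool [-0.0016 -0.0053  0.0278] tilt rv deg to vertical [ 0.51 -0.01  0.  ]
```

Call:
drive_tool(steps=[0,0,0,0,0,0,1,0,0,0,0,0,0,1,0,0,0,0,0,0,1,0,0,0,0,0,0,1])

```text
clock: 4.88
eef_pos: [0.4412, 0.0414, 0.193]
tool_rot: [0.69, 0.724, 0.002, 0.002]
ft_force: [-0.1, 0.9, -0.7]
grip_width: 0.0002
```

```bash
python3 st.py 0.0935|tail -1
```

```text
tip [0.4417 0.0414 0.1204] shift tool [-0.0016 -0.0042  0.0269] tilt rv deg to vertical [ 0.37  0.   -0.  ]
```

Call:
drive_tool(steps=[-0.0016,-0.004,0,0.37,0,0,1,0,0,0.007,0,0,0,1,0,0,0.007,0,0,0,1,0,0,0.004,0,0,0,1,0,0,0,0,0,0,1,0,0,0,0,0,0,1,0,0,0,0,0,0,1,0,0,0,0,0,0,1])

```text
clock: 5.55
eef_pos: [0.4375, 0.0395, 0.175]
tool_rot: [0.69, 0.724, 0.0, 0.0]
ft_force: [-0.3, 0.0, 0.1]
grip_width: 0.0002
```

```bash
python3 st.py 0.083|tail -1; python3 - <<'E'
from h import *
p,d=vision.camera('side')
cv2.imwrite("pics/side3.png",cv2.resize(p[230:350,210:340],None,fx=4.5,fy=4.5,interpolation=2)[:,:,::-1])
E
```

```text
tip [0.4375 0.0395 0.1024] shift tool [0.0001 0.0002 0.0194] tilt rv deg to vertical [ 0.02 -0.    0.  ]
```

View pics/side3.png

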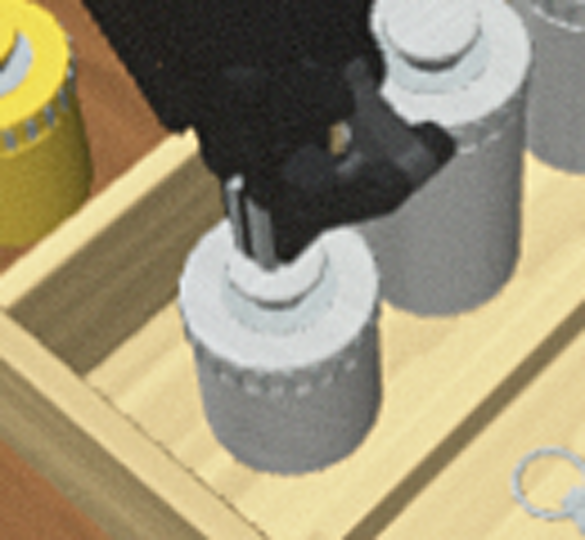

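The fingertips are centred over the plug at crop (265,255), and the linkage is clear. Pressing slowly now while watching the force.

Call:
drive_tool(steps=[0,0,0.003,0,0,0,1,0,0,0.003,0,0,0,1,0,0,0.002,0,0,0,1,0,0,0.002,0,0,0,1,0,0,0.002,0,0,0,1,0,0,0,0,0,0,1,0,0,0,0,0,0,1])

```text
clock: 6.18
eef_pos: [0.4372, 0.0395, 0.1627]
tool_rot: [0.69, 0.724, -0.0, -0.0]
ft_force: [-0.2, 0.0, 0.6]
grip_width: 0.0003
```

```bash
python3 st.py 0.083|sed -n '1p;5p'
```

```text
{'clock': 6.1833, 'joint_pos': [0.0901, 0.2424, -0.389, 0.9396, -0.0, 0.0418], 'eef_pos': [0.4372, 0.0395, 0.1627], 'tool_rot': [0.6898, 0.724, -0.0001, -0.0001], 'ft_force': [-0.1987, 0.0179, 0.6486], 'ft_torque': [0.0063, -0.0161, 0.0169], 'grip_width': 0.0003}
tip [0.4372 0.0395 0.0901] shift tool [0.0001 0.0005 0.0071] tilt rv deg to vertical [-0.01  0.    0.  ]
```

Call:
drive_tool(steps=[0,0,0.001,0,0,0,1,0,0,0.001,0,0,0,1,0,0,0.001,0,0,0,1])

```text
clock: 6.43
eef_pos: [0.4373, 0.0395, 0.1601]
tool_rot: [0.69, 0.724, 0.0, 0.0]
ft_force: [-1.7, -0.9, 4.3]
grip_width: -0.0
```

Call:
drive_tool(steps=[0,0,0.001,0,0,0,1,0,0,0.001,0,0,0,1])

```text
clock: 6.6
eef_pos: [0.4374, 0.0395, 0.158]
tool_rot: [0.69, 0.724, 0.0, 0.0]
ft_force: [-0.5, 0.3, 3.5]
grip_width: 0.0003
```

Call:
drive_tool(steps=[0,0,0.001,0,0,0,1,0,0,0,0,0,0,1])

```text
clock: 6.77
eef_pos: [0.4373, 0.0395, 0.1567]
tool_rot: [0.69, 0.724, 0.0, 0.0]
ft_force: [0.3, 0.3, 2.4]
grip_width: 0.0002
```

The force is a steady ~4 N, so the plug is sliding. I'll continue to the hard stop in 1 mm steps.

Call:
drive_tool(steps=[0,0,0.001,0,0,0,1,0,0,0,0,0,0,1])

```text
clock: 6.93
eef_pos: [0.4373, 0.0395, 0.1557]
tool_rot: [0.69, 0.724, 0.0, 0.0]
ft_force: [-0.1, -0.7, 2.2]
grip_width: -0.0001
```

Call:
drive_tool(steps=[0,0,0.001,0,0,0,1,0,0,0,0,0,0,1])

```text
clock: 7.1
eef_pos: [0.4374, 0.0395, 0.1556]
tool_rot: [0.69, 0.724, 0.0, 0.0]
ft_force: [-3.2, -0.8, 8.9]
grip_width: -0.0003
```

z stopped at tip 0.083, the expected sealed height, and the force is rising. That is the stop. One more light millimetre to make sure.

Call:
drive_tool(steps=[0,0,0.001,0,0,0,1,0,0,0,0,0,0,1])

```text
clock: 7.27
eef_pos: [0.4375, 0.0395, 0.1555]
tool_rot: [0.69, 0.724, 0.0, 0.0]
ft_force: [-5.7, -1.0, 16.6]
grip_width: 0.0001
```

Hard stop confirmed: 16.6 N with no further travel. Withdrawing straight up.

Call:
drive_tool(steps=[0,0,-0.002,0,0,0,1,0,0,-0.003,0,0,0,1,0,0,-0.01,0,0,0,1,0,0,-0.02,0,0,0,1,0,0,-0.03,0,0,0,1,0,0,-0.03,0,0,0,1,0,0,-0.03,0,0,0,1,0,0,-0.03,0,0,0,1])

```text
clock: 7.93
eef_pos: [0.437, 0.0395, 0.3098]
tool_rot: [0.69, 0.724, -0.0, -0.0]
ft_force: [0.7, 0.8, -0.7]
grip_width: -0.0003
```

Call:
drive_tool(steps=[-0.03,-0.02,0,0,0,0,1,-0.03,-0.02,0,0,0,0,1,-0.03,-0.02,0,0,0,0,1,-0.03,-0.02,0,0,0,0,1,-0.03,-0.02,0,0,0,0,1,-0.03,-0.02,0,0,0,0,1,-0.03,-0.02,0,0,0,0,1,-0.03,-0.02,0,0,0,0,1])

```text
clock: 8.6
eef_pos: [0.2879, -0.2091, 0.3087]
tool_rot: [0.69, 0.724, 0.0, 0.0]
ft_force: [0.7, -0.6, 0.2]
grip_width: 0.0001
```

Call:
drive_tool(steps=[-0.03,-0.01,0,0,0,0,1,-0.03,-0.01,0,0,0,0,1,-0.03,-0.01,0,0,0,0,1,-0.03,-0.01,0,0,0,0,1,0,0,0,0,0,0,1,0,0,0,0,0,0,1,0,0,0,0,0,0,1])

```text
clock: 9.18
eef_pos: [0.2547, -0.3293, 0.3083]
tool_rot: [0.69, 0.724, 0.0, -0.001]
ft_force: [0.5, 0.0, 0.8]
grip_width: 0.0003
```

```bash
python3 - <<'E'
from h import *
T,dT=vision.camera('top');S,dS=vision.camera('side')
cv2.imwrite('pics/top4.png',T[:,:,::-1]);cv2.imwrite('pics/side4.png',cv2.resize(S[150:350,200:400],None,fx=3,fy=3)[:,:,::-1])
C=cloud('top',dT);Cs=cloud('side',dS)
for n,CC,L in(('top',C,[(310,156),(313,190),(314,241),(319,290)]),('side',Cs,[(374,171),(343,211),(306,235),(270,289)])):
  for u,v in L:
    a=CC[v-18:v+19,u-18:u+19].reshape(-1,3);z=a[:,2];zt=np.percentile(z[z<.2],98);b=a[abs(z-zt)<.003]
    print(n,(u,v),zt.round(4),((b[:,:2].min(0)+b[:,:2].max(0))/2).round(4),np.ptp(b[:,:2],axis=0).round(3))
b0=np.load('top0.npz')['p'];e=cv2.absdiff(T,b0).max(2)[120:340,270:470];print('changed px drawer',(e>40).sum(),np.argwhere(e>40)[:,::-1].mean(0)+[270,120] if (e>40).any() else '')
E
```

```text
top (310, 156) 0.1465 [0.6763 0.0518] [0.029 0.027]
top (313, 190) 0.1237 [0.6162 0.0491] [0.066 0.03 ]
top (314, 241) 0.1342 [0.5156 0.0465] [0.029 0.028]
top (319, 290) 0.0844 [0.4376 0.0393] [0.056 0.056]
side (374, 171) 0.1453 [0.6744 0.0529] [0.028 0.028]
side (343, 211) 0.1209 [0.597  0.0478] [0.03  0.028]
side (306, 235) 0.133 [0.5149 0.0481] [0.029 0.03 ]
side (270, 289) 0.0832 [0.4388 0.0365] [0.032 0.051]
changed px drawer 0
```

View pics/side4.png

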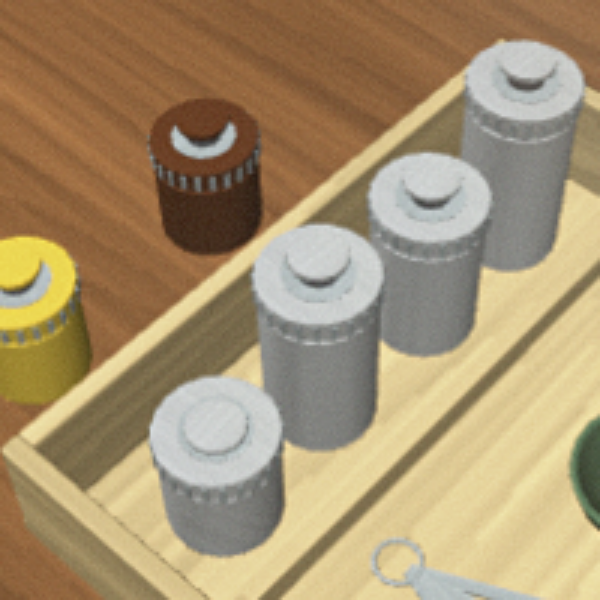

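View pics/top4.png

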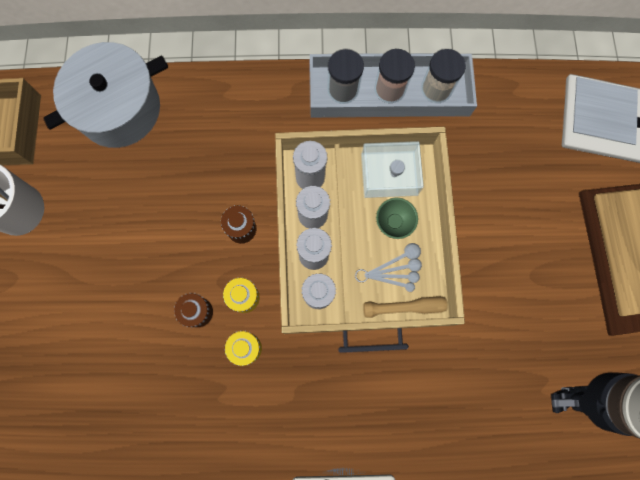

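The short plug, side crop (217,425), now sits flush on its lid. The other three plugs are still up, nothing has shifted, and the arm is clear at top (600,400).

```bash
python3 -c "
from workcell import job_done
print(job_done())"
```

```text
the job is handed in; nothing more can be done
None
```

I sealed the shortest canister, the one nearest the robot in the left-hand row, by pressing its vent plug down to the hard stop with closed fingertips. I then withdrew the arm and handed the job in at about 9.3 s.

- **Press:** the plug slid at about 4 N and stopped with the fingertips at z = 0.083 m, the expected sealed height. The last check push reached 16.6 N with no further travel.
- **Plug heights afterwards:** the sealed plug's top dropped about 10 mm, from 0.0945 to 0.0844 m in the top view and from 0.0929 to 0.0832 m in the side view. The other three plug tops stayed within 0.5 mm.
- **Rest of the drawer:** before and after top pictures of the drawer show no changed pixels, and the arm ended clear of everything.
- **Disagreements:**
  - The pose reading lagged once during the approach, so I overshot by about 4 mm well above the canister and corrected before contact.
  - After sealing, the xy centres read for the short canister included lid points. I therefore judged that it had not moved from the unchanged pictures, not from those centres.

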